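Find the rocking ink-pot cover and hold it home

TASK

One of the five ink-pot covers in the grey block has not gone home: feel for it with the fingertips, pressing near the edge of one cover after another until you find the one that rocks, then press that one down until it is fully home and level. Finish while still holding it down with the fingertips; do not lift any cover, and leave the other things on the bench where they are.

Things in the scene. Friction and masses are not known exactly. Their poses are not given: they have to be found in the camera images.
- ink_block: fixed grey block 180 x 260 x 45 mm (x, y, z at yaw 0) on the bench; origin under its centre at bench height, z up. Five covers stand in it in two rows 80 mm apart with 80 mm between neighbours; in the sixth place (far row, robot's left; x +40, y +80 mm) stands the rinse cup
- cover_1: round cover, near row, robot's right (x -40, y -80 mm in the block's frame). All five are alike: bare metal, flat, 60 mm across, equally high and level at first. Origin at the centre of the top face, 62 mm above the bench (17 mm proud of the block), z up
- cover_2: round cover, near row, middle (x -40, y +0 mm in the block's frame). Size and origin as cover_1. Four of the five covers rest on their pots' rims and do not give, not even at the edge. One, any of the five, has not reached its pot and rocks
- cover_3: round cover, near row, robot's left (x -40, y +80 mm in the block's frame). As cover_1. The loose cover, whichever it is: about 3 N at 15 to 25 mm from its centre tips it up to 0.2 rad that way (the finger sinks 2 mm or more there); let go, it springs back level
- cover_4: round cover, far row, robot's right (x +40, y -80 mm in the block's frame). As cover_1. The loose cover, whichever it is: over about 11 N near the middle slides it down 6 mm onto its pot; there it stops dead, no longer rocks, and stays
- cover_5: round cover, far row, middle (x +40, y +0 mm in the block's frame). As cover_1
- rinse_cup: loose clear plastic cup, 52 mm across, 60 mm high, standing on the block; origin under its centre. Leave alone
- marker: loose marker 140 mm long, 12 mm thick, lying in front of the block, parallel to its rows; origin on the bench near its middle, x along it. Leave alone
- needle_pen: loose dark machine pen 150 mm long, 26 mm thick, lying just beyond the block, parallel to its rows; origin on the bench, x along it. Leave alone
- ink_bottle: loose amber bottle, 34 mm across, 85 mm high, beside the block on the robot's left; origin under its centre. Leave alone
- spray_bottle: loose white spray bottle, 66 mm across, 190 mm high, far left on the bench; origin under its centre. Leave alone
- balm_jar: loose glass jar, 68 mm across, 50 mm high, on the right of the bench; origin under its centre. Leave alone
- tape_roll: loose paper tape roll, 90 mm across, 20 mm high, lying on the right of the bench; origin under its centre. Leave alone

How it is judged:
On the way, in this order (a step that is already met when the one before it is completed fails the run):
1. the loose cover is found: pressed near its edge, it rocks (a cover tips more than 0.06 rad under the fingers) (((angle between cover_1's own z axis and vertical above 0.06 rad and contact force between the fingers and cover_1 above 0.3 N) or (angle between cover_2's own z axis and vertical above 0.06 rad and contact force between the fingers and cover_2 above 0.3 N) or (angle between cover_3's own z axis and vertical above 0.06 rad and contact force between the fingers and cover_3 above 0.3 N) or (angle between cover_4's own z axis and vertical above 0.06 rad and contact force between the fingers and cover_4 above 0.3 N) or (angle between cover_5's own z axis and vertical above 0.06 rad and contact force between the fingers and cover_5 above 0.3 N))), for 0.05 s.
2. that cover is pressed fully home (4.5 mm or more down), level within 0.05 rad, under the fingertip (((z of cover_1 in the frame of ink_block below 0.0575 m and angle between cover_1's own z axis and vertical below 0.05 rad and contact force between the fingers and cover_1 above 2 N) or (z of cover_2 in the frame of ink_block below 0.0575 m and angle between cover_2's own z axis and vertical below 0.05 rad and contact force between the fingers and cover_2 above 2 N) or (z of cover_3 in the frame of ink_block below 0.0575 m and angle between cover_3's own z axis and vertical below 0.05 rad and contact force between the fingers and cover_3 above 2 N) or (z of cover_4 in the frame of ink_block below 0.0575 m and angle between cover_4's own z axis and vertical below 0.05 rad and contact force between the fingers and cover_4 above 2 N) or (z of cover_5 in the frame of ink_block below 0.0575 m and angle between cover_5's own z axis and vertical below 0.05 rad and contact force between the fingers and cover_5 above 2 N))), for 0.2 s.
At the end, for the whole second after the job is handed in: The loose cover is home (4.5 mm or more below where it stood; its seat is at 6 mm), level within 0.05 rad and held down by the fingers with more than 2 N; no cover stands more than 2 mm above its first height (((z of cover_1 in the frame of ink_block below 0.0575 m and angle between cover_1's own z axis and vertical below 0.05 rad and contact force between the fingers and cover_1 above 2 N) or (z of cover_2 in the frame of ink_block below 0.0575 m and angle between cover_2's own z axis and vertical below 0.05 rad and contact force between the fingers and cover_2 above 2 N) or (z of cover_3 in the frame of ink_block below 0.0575 m and angle between cover_3's own z axis and vertical below 0.05 rad and contact force between the fingers and cover_3 above 2 N) or (z of cover_4 in the frame of ink_block below 0.0575 m and angle between cover_4's own z axis and vertical below 0.05 rad and contact force between the fingers and cover_4 above 2 N) or (z of cover_5 in the frame of ink_block below 0.0575 m and angle between cover_5's own z axis and vertical below 0.05 rad and contact force between the fingers and cover_5 above 2 N)) and z of each of cover_1, cover_2, cover_3, cover_4, cover_5 in the frame of ink_block below 0.064 m); the arm keeps its last pose, push and grip.
It fails at once if a cover is lifted (more than 4 mm above its first height) (z of any of cover_1, cover_2, cover_3, cover_4, cover_5 in the frame of ink_block above 0.066 m).
It fails at once if another thing on the bench is moved by more than 25 mm or tipped over (distance of any of rinse_cup, marker, needle_pen, ink_bottle, spray_bottle, balm_jar, tape_roll from where it was at the start of the episode above 0.025 m or angle between any of rinse_cup, marker, needle_pen, ink_bottle, spray_bottle, balm_jar, tape_roll's own z axis and vertical above 0.5 rad).
It also fails if it takes over 51 s, if anything falls off the work surface, if the arm or the gripper's body presses on something with over 40 N, if the wrist force passes 120 N, or if a joint passes its speed limit or range.

ROBOT

A 6-joint arm with a two-finger parallel gripper is mounted at the origin on the work surface. World frame = base frame: x ahead of the robot, y to its left, z up, the work surface at z = 0. Lengths are in m, angles in rad, forces in N, time in s.
With the tool pointing down it reaches from about 0.275 to 0.85 m from the base axis. Payload 5.2 kg.
Tool frame: the origin (TCP) lies midway between the tips of the shut fingers; the grasp point (between the pads) lies bot.tcp_to_grasp behind it (bot.tcp_to_grasp is the distance from the TCP to the grasp point, in m); z points along the fingers, y is the direction in which the jaws open and shut (so a half turn about z gives the same grasp; the last joint's range is limited). The gripper opens to 85 mm and grips with 20 to 120 N. Pads are 22 mm wide; open, the fingers measure 114 mm over their backs; the gripper's body (76 mm by 85 mm) begins 54 mm behind the grasp point. The pads swing forward as they close: fully open they stand 13 mm farther back than shut.
Start: joints at [1.002, 0.259, 1.535, -0, 1.348, -0.203], TCP at [0.197, 0.514, 0.196] pointing down, gripper open.
Joint ranges: [-3.14, 3.14], [-0.91, 2.08], [0.19, 2.58], [-1.22, 4.36], [0.22, 2.71], [-3.12, 3.12]. Speed limits (rad/s): [2.57, 2.57, 3.14, 3.14, 3.14, 3.14].

INTERFACE

Orientations are given as a unit quaternion [w, x, y, z].
In Python, from bench import bot gives the robot as it stands.
- The arm moves only by the tool move_arm, never from a script. Its argument "steps" is one flat list of numbers, 6 for each row, row after row: the shift along the tool's x, y, z in mm, then the turn, a rotation vector about the tool's x, y, z in degrees. In form: [x, y, z, wx, wy, wz, x, y, z, wx, wy, wz, ...]. A call has exactly 10 rows; each row is the pose to reach, as a shift and turn from the pose measured when the call began, along the tool's axes at that moment; what a row does not reach only later rows make up. A row lasts 1/12 s, in which the tool goes at most 41.7 mm and 7.16 degrees, less where a joint would pass 70% of its speed; a pose out of reach is approached as far as the arm can. A call with a gripper value outside its range is refused whole. "jaw" is the opening, from 0 (shut) to 1 (fully open), set as the call begins (left out, the last holds). The fingers move at their own pace and stop on an object; "grip_force" is the grip in N (left out, the last holds). Time passes only in rows, so rows that repeat a pose let the fingers close, or fill a call up. It gives the time, the measured TCP pose, the force and the opening at its end, in the units of the state.
- bot.observe(): the state, without advancing time (a new reading comes with each control period).
- bot.capture(name): name is "side" or "top"; returns (picture, depth): 384x512x3 uint8, red, green, blue; 384x512 float32, m along the optical axis (not along the pixel's ray), 0 where there is no reading.
- bot.calibration(name): a dict with "intrinsics" (3x3 intrinsics, pixels), "dist" ([k1, k2, p1, p2, k3] as OpenCV has them; the pictures are not rectified), "eye" and "orientation" of the camera in the world. Camera axes: x right, y up, looking along -z (the intrinsics and any distortion apply to the point x, -y, -z); pixel columns grow to the right and rows downward; lengths in m; the calibration is good to about 2 mm. A picture is of the moment at which its call begins. calibration takes no time and is no camera call.
- bot.finish_job(): hands the job in, once; it reports no verdict.
The state is a dict: "time_s": time; "joint_pos": joint angles; "joint_velocities": joint speeds; "joint_torque": joint torques, N m; "eef_pos": TCP position; "orientation": TCP orientation; "contact_force": force on the tool from outside, world axes, zero at the start; "moment": the same for the moment, N m; "grip_width": finger opening in m.
Only numpy, scipy, OpenCV 4.12 (cv2) and the standard library are available. Lean on these libraries where they do the work, as an engineer would, in place of code of your own. Each camera call takes 0.05 s, during which the arm holds its last target.

## Working session

There is one attempt and no reset: what is moved stays moved. The work goes in short steps, Python scripts to look and compute and a tool call to move; the robot and the scene stay as the last step left them, time stands still between calls to the robot, and variables do not carry over. Pictures are saved under pics/ and viewed, and the job is handed in when it is done.

Besides the shell and the picture viewer there is one more tool, called in YAML: its name, and indented under it one key for each argument. move_arm: Moves the arm, as the interface text tells. Its arguments: {"type":"object","properties":{"steps":{"type":"array"},"jaw":{"type":"number"},"grip_force":{"type":"number"}},"required":["steps"]}

```bash
mkdir -p pics; ls; python3 - <<'E'
from bench import bot
import cv2,numpy as np
print(bot.observe(), bot.tcp_to_grasp)
for n in("top","side"):
    p,d=bot.capture(n); cv2.imwrite(f"pics/{n}0.png",cv2.cvtColor(p,cv2.COLOR_RGB2BGR)); np.save(f"pics/{n}0d.npy",d); print(n,bot.calibration(n))
E
```

```text
pics
{'time_s': 0.0, 'joint_pos': array([ 1.00221930e+00,  2.59334217e-01,  1.53608488e+00, -1.38636857e-05,
        1.34801594e+00, -2.02762630e-01]), 'joint_velocities': array([ 0.00134688,  0.0007378 , -0.00143356,  0.00159698, -0.00050286,
        0.00015924]), 'joint_torque': array([ 2.59859462e-04, -4.46030366e+01, -2.90573734e+01, -1.89236252e-04,
        1.16771375e-02,  1.44400980e-05]), 'eef_pos': array([0.1963756 , 0.51310732, 0.19527877]), 'orientation': array([-3.40270473e-04,  1.81887451e-01,  9.83318924e-01, -8.56068172e-04]), 'contact_force': array([ 1.06759055,  0.03051314, -0.30045938]), 'moment': array([-0.03093931,  0.02455901, -0.03632837]), 'grip_width': 0.08554123049605711} 0.0187
top {'intrinsics': array([[462.96401581,   0.        , 248.41418419],
       [  0.        , 462.96401581, 190.53581933],
       [  0.        ,   0.        ,   1.        ]]), 'dist': array([0.01769381, 0.        , 0.        , 0.        , 0.        ]), 'eye': array([0.31639427, 0.00629682, 1.42432332]), 'orientation': array([-0.69426991, -0.06401831,  0.06408564,  0.71399158])}
side {'intrinsics': array([[383.27506737,   0.        , 255.90606344],
       [  0.        , 383.27506737, 190.85090287],
       [  0.        ,   0.        ,   1.        ]]), 'dist': array([-0.02050109,  0.        ,  0.        ,  0.        ,  0.        ]), 'eye': array([ 0.24841688, -0.70397547,  0.79504319]), 'orientation': array([ 0.90030433,  0.39062881, -0.08409373, -0.1725963 ])}
```

View pics/top0.png

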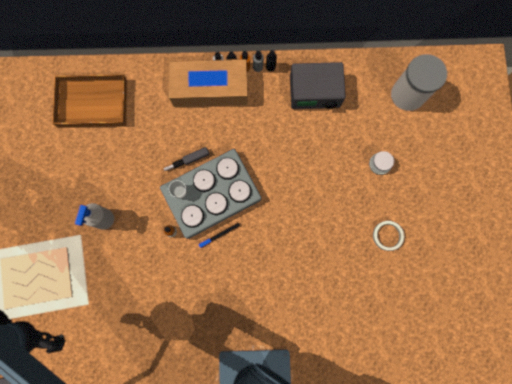

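View pics/side0.png

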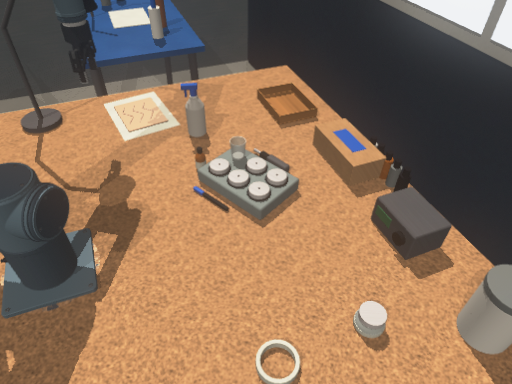

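Top view: near row of covers at about (193,216), (217,203), (240,191), the far row at (204,180), (228,168), and the cup at (179,190). I'll fit these on the plane z=0.062.

```bash
cat > h.py <<'E'
import cv2,numpy as np
from bench import bot
from scipy.spatial.transform import Rotation as R
def ray(name,uv,z):
    c=bot.calibration(name); K=c["intrinsics"]
    n=cv2.undistortPoints(np.array(uv,float).reshape(-1,1,2),K,c["dist"])[:,0]
    q=c["orientation"]; Rm=R.from_quat([q[1],q[2],q[3],q[0]]).as_matrix()
    d=np.c_[n[:,0],-n[:,1],-np.ones(len(n))]@Rm.T
    e=c["eye"]; return e+d*((z-e[2])/d[:,2])[:,None]
E
python3 - <<'E'
from h import *
loc=np.array([[-40,-80],[-40,0],[-40,80],[40,-80],[40,0]])/1000
seeds={"top":[(240,191),(217,203),(193,216),(228,168),(204,180)],"side":[(259,190),(238,178),(219,167),(277,177),(257,165)]}
for n in("top","side"):
    im=cv2.imread(f"pics/{n}0.png"); hsv=cv2.cvtColor(im,cv2.COLOR_BGR2HSV)
    m=((hsv[...,2]>140)&(hsv[...,1]<60)).astype(np.uint8)
    cv2.imwrite(f"pics/{n}m.png",cv2.resize(np.hstack([im[140:250,140:310],cv2.cvtColor(m*255,cv2.COLOR_GRAY2BGR)[140:250,140:310]]),None,fx=2.3,fy=2.3))
    N,lab,st,ce=cv2.connectedComponentsWithStats(m)
    pts=[]
    for s in seeds[n]:
        sub=lab[s[1]-4:s[1]+5,s[0]-4:s[0]+5]; v=sub[sub>0]; l=np.bincount(v).argmax()
        print(n,s,ce[l],st[l]); 
        mm=(lab==l).astype(np.uint8); c,_=cv2.findContours(mm,0,2)
        c=max(c,key=cv2.contourArea); pts.append(cv2.fitEllipse(c)[0])
    P=ray(n,pts,.062)[:,:2]
    a=loc-loc.mean(0);b=P-P.mean(0); U,S,V=np.linalg.svd(a.T@b); Rm=V.T@U.T
    o=P.mean(0)-Rm@loc.mean(0)
    print(n,P.round(4).tolist(),"yaw",np.arctan2(Rm[1,0],Rm[0,0]),"o",o,"res",((P-(loc@Rm.T+o))*1000).round(1).tolist())
    d=np.load(f"pics/{n}0d.npy"); 
E
```

```text
top (240, 191) [239.17880795 190.29470199] [230 181  20  20 302]
top (217, 203) [215.44871795 202.75641026] [206 193  20  20 312]
top (193, 216) [191.51257862 215.25471698] [182 206  20  20 318]
top (228, 168) [226.92281879 167.22818792] [218 158  19  19 298]
top (204, 180) [203.23934426 179.4852459 ] [194 170  20  20 305]
top [[0.5679, 0.0302], [0.5321, 0.1018], [0.4967, 0.1731], [0.6393, 0.0657], [0.6039, 0.1373]] yaw 0.46125920809343607 o [0.56802681 0.1195037 ] res [[0.0, 0.1], [-0.1, 0.1], [0.1, -0.2], [-0.1, -0.0], [0.1, 0.0]]
side (259, 190) [247.54067416 175.47595506] [ 196  149  102   60 2225]
side (238, 178) [247.54067416 175.47595506] [ 196  149  102   60 2225]
side (219, 167) [247.54067416 175.47595506] [ 196  149  102   60 2225]
side (277, 177) [247.54067416 175.47595506] [ 196  149  102   60 2225]
side (257, 165) [247.54067416 175.47595506] [ 196  149  102   60 2225]
side [[0.559, 0.0799], [0.559, 0.0799], [0.559, 0.0799], [0.559, 0.0799], [0.559, 0.0799]] yaw 0.0 o [0.56697436 0.09585759] res [[32.0, 64.0], [32.0, -16.0], [32.0, -96.0], [-48.0, 64.0], [-48.0, -16.0]]
```

View pics/topm.png

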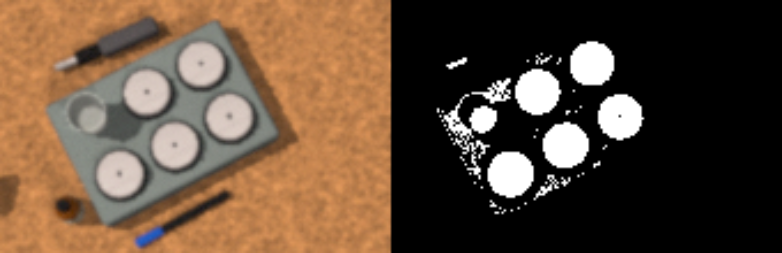

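```bash
cat >> h.py <<'E'
O=np.array([.5680,.1195]); YAW=.4613
LOC={1:(-40,-80),2:(-40,0),3:(-40,80),4:(40,-80),5:(40,0)}
def st():
    s=bot.observe(); q=s["orientation"]; return s,R.from_quat([q[1],q[2],q[3],q[0]])
def delta(k,dx,dy,z,s=None):
    """block-frame offset (mm) from cover k, TCP z in mm -> tool-frame shift and turn"""
    s,Rt=st(); b=np.array([LOC[k][0]+dx,LOC[k][1]+dy])/1000
    c,n=np.cos(YAW),np.sin(YAW)
    p=np.r_[O+[c*b[0]-n*b[1],n*b[0]+c*b[1]],z/1000]
    bx=np.array([c,n,0]);by=np.array([-n,c,0])
    Rg=R.from_matrix(np.c_[by,bx,[0,0,-1]])
    return np.r_[Rt.inv().apply(p-s["eef_pos"])*1000,(Rt.inv()*Rg).as_rotvec(degrees=True)].round(2),p
def show():
    s,Rt=st(); c,n=np.cos(YAW),np.sin(YAW); v=s["eef_pos"][:2]-O
    print("t",s["time_s"].__round__(2),"block xy mm",((np.array([c*v[0]+n*v[1],-n*v[0]+c*v[1]]))*1000).round(1),"z",(s["eef_pos"][2]*1000).round(2),"F",s["contact_force"].round(2),"M",s["moment"].round(2),"w",s["grip_width"].round(4))
E
python3 -c "
from h import *
show();print(delta(3,0,-20,130)); print(ray('top',[(90,216),(168,230),(385,160)],.1))"
```

```text
Traceback (most recent call last):
  File "h.py", line 24, in show
    print("t",s["time_s"].__round__(2),"block xy mm",((np.array([c*v[0]+n*v[1],-n*v[0]+c*v[1]]))*1000).round(1),"z",(s["eef_pos"][2]*1000).round(2),"F",s["contact_force"].round(2),"M",s["moment"].round(2),"w",s["grip_width"].round(4))
                                                                                                                                                                                                                 ^^^^^^^^^^^^^^^^^^^^^
AttributeError: 'float' object has no attribute 'round'
```

```bash
sed -i 's/s\["grip_width"\].round(4)/round(s["grip_width"],4)/' h.py
python3 -c "
from h import *
show();print(delta(3,0,-20,130)); print(ray('top',[(90,216),(168,230),(385,160)],.1))"
```

```text
t 0.1 block xy mm [-157.5  517.9] z 195.35 F [-0.08  0.31 -0.15] M [ 0.   -0.02 -0.  ] w 0.0853
(array([-4.1659e+02, -2.2341e+02,  6.5590e+01, -1.0000e-01,  2.0000e-02,
        4.2610e+01]), array([0.50547426, 0.15542397, 0.13      ]))
[[ 0.49773301  0.46019077  0.1       ]
 [ 0.45097035  0.23608011  0.1       ]
 [ 0.63911013 -0.40074742  0.1       ]]
```

move_arm:
  jaw: 0
  steps: [-30,-15,-20,0,0,4,-65,-35,-30,0,0,8,-100,-54,-30,0,0,12,-135,-72,-30,0,0,17,-170,-91,-30,0,0,21,-205,-110,-30,0,0,26,-240,-129,-30,0,0,30,-275,-148,-30,0,0,34,-310,-166,-30,0,0,39,-340,-183,-30,0,0,42.6]

```text
time_s: 0.93
eef_pos: [0.4497, 0.2185, 0.2253]
orientation: [0.0, 0.529, 0.849, -0.001]
contact_force: [0.1, 1.2, 0.4]
grip_width: -0.0003
```

```bash
python3 -c "
from h import *
show();print(delta(3,0,-20,80))"
```

```text
t 0.93 block xy mm [-61.8 141.3] z 225.27 F [0.12 1.23 0.35] M [ 0.02 -0.02 -0.07] w -0.0003
(array([-8.1070e+01,  2.2490e+01,  1.4532e+02, -1.0000e-01,  6.0000e-02,
       -2.8000e-01]), array([0.50547426, 0.15542397, 0.08      ]))
```

move_arm:
  steps: [-35,10,15,0,0,0,-65,18,45,0,0,0,-81,22.5,80,0,0,0,-81,22.5,110,0,0,0,-81,22.5,130,0,0,0,-81,22.5,140,0,0,0,-81,22.5,145,0,0,0,-81,22.5,145,0,0,0,-81,22.5,145,0,0,0,-81,22.5,145,0,0,0]

```text
time_s: 1.77
eef_pos: [0.5066, 0.156, 0.0819]
orientation: [0.001, 0.529, 0.849, -0.0]
contact_force: [0.3, 0.1, 0.8]
grip_width: -0.0001
```

```bash
python3 -c "
from h import *
show();print(delta(3,0,-20,64))
p,d=bot.capture('side'); cv2.imwrite('pics/s1.png',cv2.resize(p[100:260,140:360,::-1],None,fx=3.4,fy=3.4))"
```

```text
t 1.77 block xy mm [-38.7  60. ] z 81.94 F [0.34 0.09 0.76] M [-0.01  0.02 -0.03] w -0.0001
(array([ 0.03, -1.28, 17.94,  0.07,  0.13, -0.24]), array([0.50547426, 0.15542397, 0.064     ]))
```

View pics/s1.png

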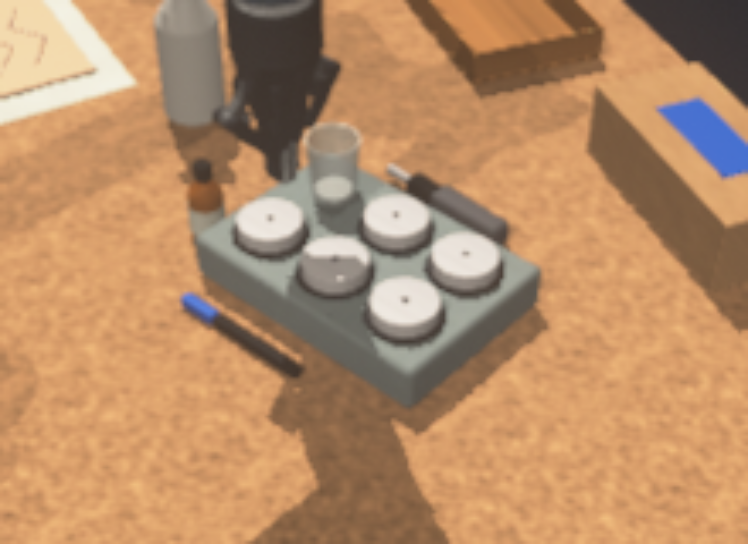

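```bash
python3 -c "
from h import *
def proj(n,P):
    c=bot.calibration(n);q=c['orientation'];Rm=R.from_quat([q[1],q[2],q[3],q[0]]).as_matrix()
    X=(np.array(P)-c['eye'])@Rm*[1,-1,-1]
    return cv2.projectPoints(X,np.zeros(3),np.zeros(3),c['intrinsics'],c['dist'])[0][:,0]
P=[[.5066,.156,.082],[.5055,.1554,.062],[.4968,.1733,.062],[.4968,.1733,.045],[.5321,.1018,.062],[.6039,.1373,.062]]
print(proj('side',P),(proj('side',P)-[140,100])*3.4)
p,d=bot.capture('side'); cv2.imwrite('pics/s2.png',cv2.resize(p[130:190,190:270,::-1],None,fx=9,fy=9)); print(d[140:180:4,200:250:5].round(3))
p,d=bot.capture('top'); cv2.imwrite('pics/t2.png',cv2.resize(p[140:250,140:270,::-1],None,fx=5,fy=5))"
```

```text
[[223.47002384 161.47524304]
 [223.45771556 166.89132236]
 [218.84652634 164.04316982]
 [219.11880362 168.3731463 ]
 [237.91648916 175.6697695 ]
 [256.03820729 163.07594473]] [[283.79808106 209.01582633]
 [283.75623291 227.43049603]
 [268.07818955 217.7467774 ]
 [269.0039323  232.4686974 ]
 [332.91606315 257.27721629]
 [394.52990479 214.45821209]]
[[1.351 1.358 1.041 1.044 1.064 1.081 1.189 1.204 1.207 1.18 ]
 [1.335 1.339 1.334 1.34  1.077 1.09  1.17  1.213 1.209 1.339]
 [1.18  1.324 1.322 1.323 1.085 1.099 1.186 1.167 1.174 1.324]
 [1.189 1.303 1.3   1.307 1.112 1.106 1.232 1.185 1.183 1.234]
 [1.188 1.289 1.291 1.285 1.215 1.218 1.221 1.195 1.196 1.218]
 [1.193 1.213 1.269 1.171 1.174 1.173 1.199 1.205 1.204 1.205]
 [1.204 1.185 1.156 1.157 1.161 1.158 1.188 1.19  1.19  1.183]
 [1.171 1.168 1.152 1.147 1.147 1.144 1.171 1.175 1.172 1.169]
 [1.161 1.157 1.154 1.142 1.145 1.158 1.135 1.135 1.134 1.132]
 [1.177 1.153 1.144 1.145 1.145 1.147 1.123 1.124 1.121 1.12 ]]
```

View pics/s2.png

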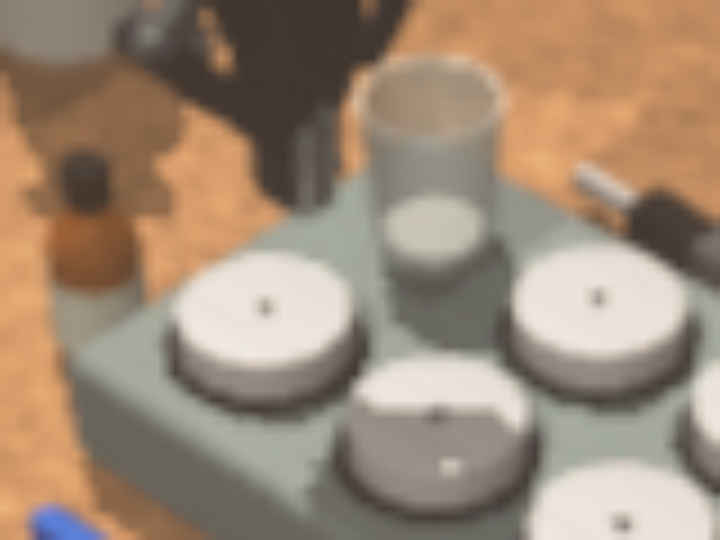

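View pics/t2.png

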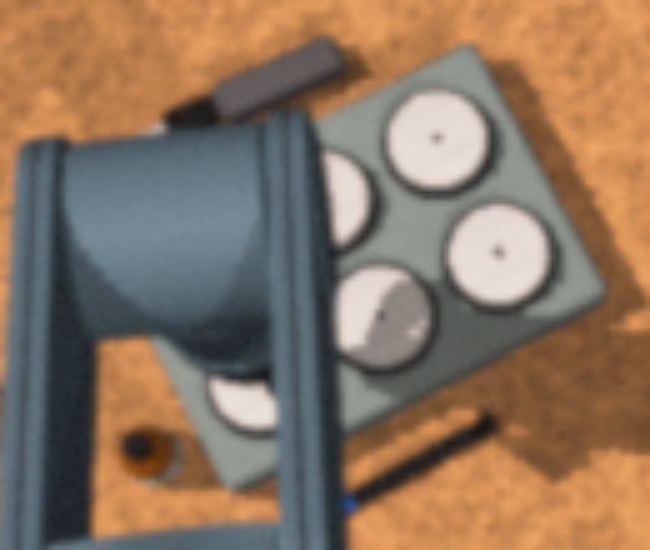

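```bash
python3 -c "
from h import *
p,d=bot.capture('side')
c=bot.calibration('side');q=c['orientation'];Rm=R.from_quat([q[1],q[2],q[3],q[0]]).as_matrix()
def pt(u,v):
    n=cv2.undistortPoints(np.array([[[u,v]]],float),c['intrinsics'],c['dist'])[0,0]
    return (c['eye']+Rm@(np.array([n[0],-n[1],-1])*d[v,u])).round(4)
for u in (218,220,222,224,226):
  for v in (140,144,148,150,152,153,154): print(u,v,d[v,u].round(3),pt(u,v))
print('cover3',pt(219,164),pt(222,166))
show()
"
```

```text
218 140 1.064 [0.49   0.1425 0.1728]
218 144 1.058 [0.486  0.1309 0.1681]
218 148 1.094 [0.4913 0.1522 0.1382]
218 150 1.1 [0.4912 0.1533 0.1304]
218 152 1.311 [ 0.5362  0.3135 -0.0022]
218 153 1.298 [0.5324 0.3008 0.0036]
218 154 1.294 [0.5307 0.2958 0.0033]
220 140 1.067 [0.496  0.1435 0.1706]
220 144 1.077 [0.4956 0.1443 0.1565]
220 148 1.086 [0.4947 0.1435 0.1434]
220 150 1.094 [0.4951 0.1461 0.1344]
220 152 1.1 [0.4952 0.1478 0.1261]
220 153 1.302 [0.5397 0.3018 0.0009]
220 154 1.228 [0.5224 0.2427 0.0436]
222 140 1.069 [0.5015 0.1425 0.1699]
222 144 1.083 [0.502  0.1463 0.1535]
222 148 1.096 [0.5023 0.1492 0.1374]
222 150 1.1 [0.5019 0.1491 0.1305]
222 152 1.098 [0.4999 0.1435 0.1278]
222 153 1.106 [0.5011 0.1479 0.1208]
222 154 1.228 [0.5282 0.2401 0.0438]
224 140 1.084 [0.5105 0.1527 0.1609]
224 144 1.09 [0.509  0.1498 0.1494]
224 148 1.092 [0.5068 0.1445 0.1395]
224 150 1.092 [0.5054 0.1408 0.1354]
224 152 1.103 [0.5065 0.1453 0.1247]
224 153 1.105 [0.5063 0.1453 0.1212]
224 154 1.224 [0.5333 0.2347 0.0463]
226 140 1.082 [0.515  0.1484 0.1626]
226 144 1.09 [0.5143 0.1477 0.1494]
226 148 1.102 [0.5143 0.1496 0.1339]
226 150 1.106 [0.5141 0.1496 0.1269]
226 152 1.234 [0.543  0.2436 0.0454]
226 153 1.23 [0.5413 0.2385 0.0454]
226 154 1.227 [0.5399 0.2345 0.0447]
cover3 [0.4968 0.1717 0.0633] [0.5017 0.1573 0.0651]
t 1.97 block xy mm [-39.3  60. ] z 81.36 F [-0.13  0.14 -0.5 ] M [ 0.03 -0.    0.02] w 0.0002
```

Measured against the reported TCP (z 81 mm), the visible fingertips seem about 38 mm higher (z≈119 mm), though x and y agree. I'll go down slowly and let the force show where contact is.

move_arm:
  steps: [0,0,6,0,0,0,0,0,12,0,0,0,0,0,14,0,0,0,0,0,16,0,0,0,0,0,17,0,0,0,0,0,18,0,0,0,0,0,19,0,0,0,0,0,19.5,0,0,0,0,0,20,0,0,0,0,0,20,0,0,0]

```text
time_s: 2.8
eef_pos: [0.5061, 0.1557, 0.0614]
orientation: [0.001, 0.529, 0.849, -0.0]
contact_force: [-0.8, 0.6, 0.2]
grip_width: 0.0
```

```bash
python3 -c "
from h import *
show()
p,d=bot.capture('side'); cv2.imwrite('pics/s3.png',cv2.resize(p[130:190,190:270,::-1],None,fx=9,fy=9));show()"
```

```text
t 2.8 block xy mm [-39.3  60. ] z 61.36 F [-0.84  0.56  0.21] M [ 0.01  0.02 -0.  ] w 0.0
t 2.85 block xy mm [-39.3  60. ] z 61.4 F [ 0.02 -0.1  -0.5 ] M [ 0.01  0.05 -0.  ] w 0.0001
```

View pics/s3.png

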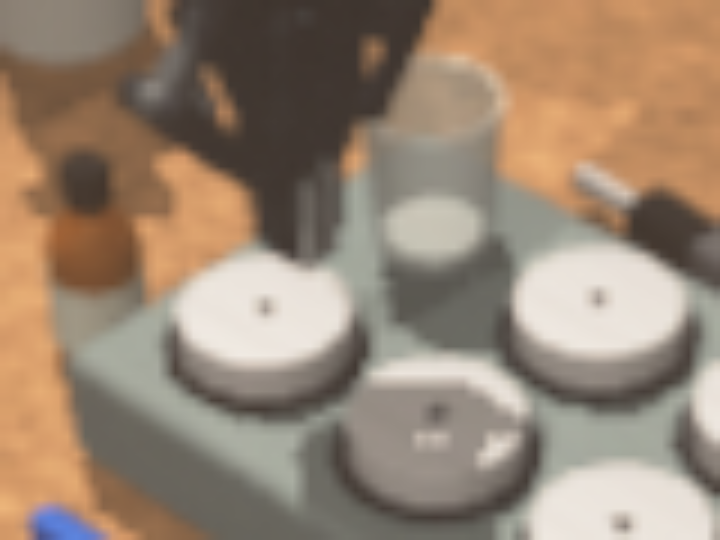

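```bash
python3 -c "
from h import *
p,d=bot.capture('side')
cv2.imwrite('pics/s4.png',cv2.resize(p[80:190,180:270,::-1],None,fx=6,fy=5.4))
c=bot.calibration('side');q=c['orientation'];Rm=R.from_quat([q[1],q[2],q[3],q[0]]).as_matrix()
vv,uu=np.mgrid[80:170,190:260]
n=cv2.undistortPoints(np.stack([uu,vv],-1).reshape(-1,1,2).astype(float),c['intrinsics'],c['dist'])[:,0]
dd=d[80:170,190:260].reshape(-1)
W=c['eye']+(np.c_[n[:,0],-n[:,1],-np.ones(len(n))]*dd[:,None])@Rm.T
s,Rt=st(); T=Rt.inv().apply(W-s['eef_pos'])*1000
hsv=cv2.cvtColor(p,cv2.COLOR_RGB2HSV)[80:170,190:260].reshape(-1,3)
m=(dd>0)&(np.hypot(T[:,0],T[:,1])<90)&(T[:,2]<10)&(T[:,2]>-200)
for z0 in range(-200,10,10):
    k=m&(T[:,2]>=z0)&(T[:,2]<z0+10)&(hsv[:,2]<90)
    if k.sum()>2: print(z0,k.sum(),'x',np.percentile(T[k,0],[5,50,95]).round(0),'y',np.percentile(T[k,1],[5,50,95]).round(0))
show()"
```

```text
-200 85 x [-36. -27.   4.] y [-38. -25.   7.]
-190 88 x [-36. -27.   5.] y [-39. -27.  14.]
-180 85 x [-37. -29.   4.] y [-38. -22.  13.]
-170 46 x [-35. -21.   3.] y [-39. -29.   6.]
-160 29 x [-11.  -8.   2.] y [-41. -35. -20.]
-150 74 x [-18. -10.   4.] y [-42. -19.  16.]
-140 78 x [-19. -10.  -3.] y [-43. -13.  41.]
-130 99 x [-17. -10.  -1.] y [-62. -10.  54.]
-120 67 x [-17. -10.  -3.] y [-53.   3.  49.]
-110 61 x [-16. -11.   2.] y [-44.  -6.  42.]
-100 57 x [-13. -10.   6.] y [-35.  -8.  36.]
-90 45 x [-12. -10.   4.] y [-27.  -6.  24.]
-80 19 x [-12.  -8.  -2.] y [-14.  -4.   8.]
-70 16 x [-10.  -5.   3.] y [-15.  -9.  13.]
-60 13 x [-10.  -5.   2.] y [-15. -13.   0.]
-50 11 x [-8. -4.  5.] y [-15. -10.   0.]
t 2.9 block xy mm [-39.3  60. ] z 61.43 F [-0.03  0.03  0.07] M [0.06 0.02 0.02] w 0.0
```

View pics/s4.png

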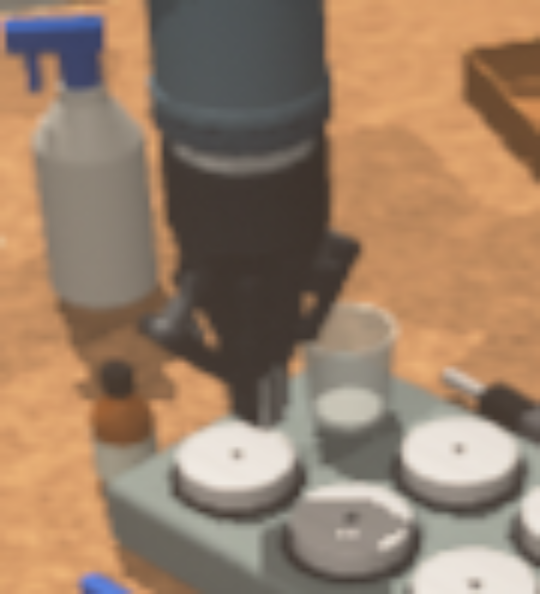

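The whole gripper sits about 38 mm above the reported TCP, and there's no contact force at 61 mm. Contact should therefore come near a reported z of 24 mm, and I'll find it by force.

move_arm:
  steps: [0,-0.5,6,0,0,0,0,-0.5,12,0,0,0,0,-0.5,18,0,0,0,0,-0.5,22,0,0,0,0,-0.5,25,0,0,0,0,-0.5,27,0,0,0,0,-0.5,28,0,0,0,0,-0.5,29,0,0,0,0,-0.5,29.5,0,0,0,0,-0.5,30,0,0,0]

```text
time_s: 3.73
eef_pos: [0.5059, 0.1555, 0.0315]
orientation: [0.001, 0.529, 0.849, -0.0]
contact_force: [0.8, -0.3, 0.4]
grip_width: 0.0002
```

```bash
python3 -c "
from h import *
show()
p,d=bot.capture('side'); cv2.imwrite('pics/s5.png',cv2.resize(p[130:190,190:270,::-1],None,fx=9,fy=9));show()"
```

```text
t 3.73 block xy mm [-39.6  59.9] z 31.54 F [ 0.76 -0.34  0.37] M [ 0.04 -0.04  0.01] w 0.0002
t 3.78 block xy mm [-39.7  59.9] z 31.48 F [-0.07 -0.05 -0.26] M [ 0.01 -0.05  0.01] w -0.0002
```

View pics/s5.png

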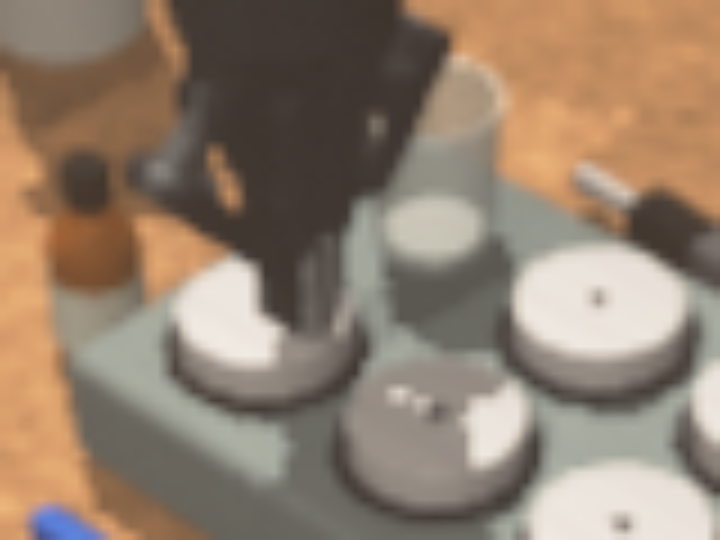

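The tip is now just above cover 3, on its right side, at zoomed pixel (305,335). I'll go down in small steps.

move_arm:
  steps: [0,0,0.5,0,0,0,0,0,1,0,0,0,0,0,1.5,0,0,0,0,0,2,0,0,0,0,0,2.5,0,0,0,0,0,3,0,0,0,0,0,3.5,0,0,0,0,0,4,0,0,0,0,0,4,0,0,0,0,0,4,0,0,0]

```text
time_s: 4.62
eef_pos: [0.5058, 0.1555, 0.0274]
orientation: [0.001, 0.529, 0.849, -0.0]
contact_force: [-0.1, 0.4, 0.8]
grip_width: 0.0
```

```bash
python3 -c "
from h import *
show()"
```

```text
t 4.62 block xy mm [-39.7  59.9] z 27.45 F [-0.13  0.43  0.82] M [-0.01 -0.02  0.06] w 0.0
```

move_arm:
  steps: [0,0,0.5,0,0,0,0,0,1,0,0,0,0,0,1.5,0,0,0,0,0,2,0,0,0,0,0,2.5,0,0,0,0,0,3,0,0,0,0,0,3.5,0,0,0,0,0,4,0,0,0,0,0,4,0,0,0,0,0,4,0,0,0]

```text
time_s: 5.45
eef_pos: [0.5064, 0.1553, 0.0262]
orientation: [0.002, 0.528, 0.849, 0.0]
contact_force: [-6.9, -1.6, 23.4]
grip_width: 0.0003
```

```bash
python3 -c "
from h import *
show()"
```

```text
t 5.45 block xy mm [-39.2  59.5] z 26.21 F [-6.86 -1.61 23.38] M [-0.33  1.25  0.1 ] w 0.0003
```

Cover 3 is rigid: 23 N with only about 1 mm of movement, and contact at a reported z≈26.5. Next is cover 2.

move_arm:
  steps: [0,0,-12,0,0,0,-20,-0.5,-14,0,0,0,-50,-0.5,-14,0,0,0,-75,-0.5,-14,0,0,0,-79.5,-0.8,-10,0,0,0,-79.5,-0.8,-5,0,0,0,-79.5,-0.8,-2,0,0,0,-79.5,-0.8,-0.5,0,0,0,-79.5,-0.8,0.5,0,0,0,-79.5,-0.8,1.2,0,0,0]

```text
time_s: 6.28
eef_pos: [0.5402, 0.0842, 0.0252]
orientation: [0.002, 0.528, 0.849, -0.0]
contact_force: [-1.1, -2.5, 2.6]
grip_width: -0.0003
```

```bash
python3 -c "
from h import *
show()"
```

```text
t 6.28 block xy mm [-40.6 -19.2] z 25.19 F [-1.07 -2.5   2.63] M [-0.37  0.17 -0.05] w -0.0003
```

move_arm:
  steps: [0,0,0.2,0,0,0,0,0,0.4,0,0,0,0,0,0.6,0,0,0,0,0,0.8,0,0,0,0,0,1,0,0,0,0,0,1.2,0,0,0,0,0,1.4,0,0,0,0,0,1.5,0,0,0,0,0,1.5,0,0,0,0,0,1.5,0,0,0]

```text
time_s: 7.12
eef_pos: [0.5405, 0.0841, 0.0243]
orientation: [0.002, 0.528, 0.849, -0.0]
contact_force: [-1.5, -1.9, 7.7]
grip_width: -0.0002
```

```bash
python3 -c "
from h import *
show()
p,d=bot.capture('side'); cv2.imwrite('pics/s6.png',cv2.resize(p[140:210,200:290,::-1],None,fx=8.5,fy=8.5));show()"
```

```text
t 7.12 block xy mm [-40.4 -19.5] z 24.27 F [-1.46 -1.94  7.68] M [-0.51  0.35  0.02] w -0.0002
t 7.17 block xy mm [-40.4 -19.5] z 24.27 F [-0.35 -2.47  7.82] M [-0.48  0.27  0.03] w -0.0004
```

View pics/s6.png

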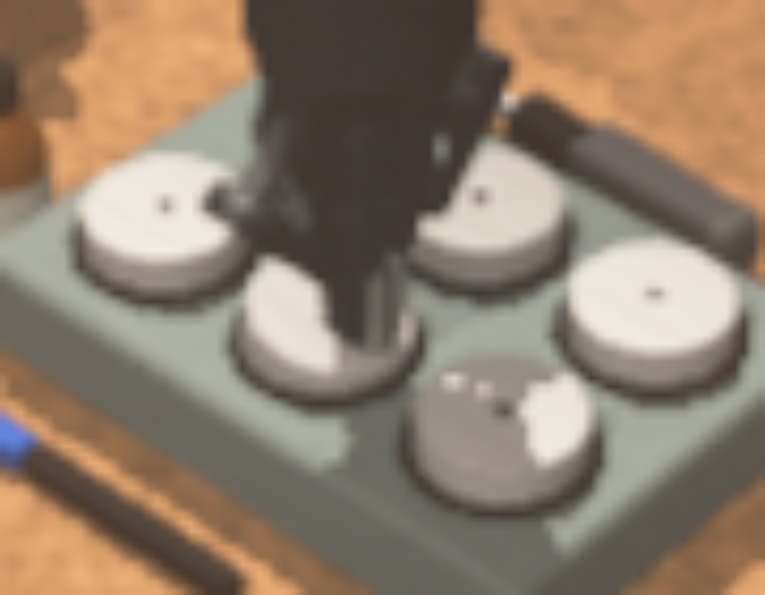

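Cover 2 has sunk about 2 mm at only 8 N and looks tilted. I'll check that with the depth on its visible left part.

```bash
python3 -c "
from h import *
c=bot.calibration('side');q=c['orientation'];Rm=R.from_quat([q[1],q[2],q[3],q[0]]).as_matrix()
d0=np.load('pics/side0d.npy')
D=[bot.capture('side')[1] for _ in range(3)]; d1=np.mean(D,0)
im=bot.capture('side')[0]
cc,n_=np.cos(YAW),np.sin(YAW)
def cloud(d):
    vv,uu=np.mgrid[140:210,200:290]
    n=cv2.undistortPoints(np.stack([uu,vv],-1).reshape(-1,1,2).astype(float),c['intrinsics'],c['dist'])[:,0]
    W=c['eye']+(np.c_[n[:,0],-n[:,1],-np.ones(len(n))]*d[140:210,200:290].reshape(-1,1))@Rm.T
    v=W[:,:2]-O
    return np.c_[cc*v[:,0]+n_*v[:,1],-n_*v[:,0]+cc*v[:,1],W[:,2]]*1000
A,B=cloud(d0),cloud(d1)
for k,(x,y) in LOC.items():
  for nm,C in(('before',A),('now',B)):
    m=(np.hypot(C[:,0]-x,C[:,1]-y)<28)&(C[:,2]>50)&(C[:,2]<74)
    if m.sum()<15: print(k,nm,m.sum());continue
    X=np.c_[C[m,0]-x,C[m,1]-y,np.ones(m.sum())]; z=C[m,2]
    for _ in range(5):
        s=np.linalg.lstsq(X,z,rcond=None)[0]; r=abs(z-X@s); g=r<np.median(r)*2.5; X,z=X[g],z[g]
    print(k,nm,len(z),'slope x,y',s[:2].round(3),'z',s[2].round(1))
show()"
```

```text
1 before 152 slope x,y [0.01  0.002] z 63.1
1 now 159 slope x,y [ 0.009 -0.   ] z 63.3
2 before 160 slope x,y [0.003 0.   ] z 63.1
2 now 78 slope x,y [-0.023  0.206] z 63.1
3 before 123 slope x,y [ 0.006 -0.005] z 63.3
3 now 123 slope x,y [0.01  0.009] z 63.7
4 before 151 slope x,y [0.006 0.013] z 63.3
4 now 155 slope x,y [-0.003  0.007] z 63.5
5 before 143 slope x,y [0.013 0.014] z 63.2
5 now 111 slope x,y [-0.003  0.009] z 63.4
t 7.37 block xy mm [-40.4 -19.5] z 24.28 F [-1.51 -3.06  6.88] M [-0.48  0.34  0.04] w -0.0002
```

Cover 2 is the loose one: it tilts 0.2 rad and the others are level. I'll release it, move to its centre and press down.

move_arm:
  steps: [0,0,-3,0,0,0,0,0,-7,0,0,0,5,0,-10,0,0,0,15,0.4,-10,0,0,0,19.5,0.4,-10,0,0,0,19.5,0.4,-7,0,0,0,19.5,0.4,-5,0,0,0,19.5,0.4,-4,0,0,0,19.5,0.4,-3.5,0,0,0,19.5,0.4,-3.5,0,0,0]

```text
time_s: 8.2
eef_pos: [0.5321, 0.1016, 0.0274]
orientation: [0.002, 0.528, 0.849, -0.0]
contact_force: [-0.8, 0.3, -0.1]
grip_width: -0.0
```

```bash
python3 -c "
from h import *
show(); print(delta(2,0,0,20.5))"
```

```text
t 8.2 block xy mm [-40.1  -0.1] z 27.36 F [-0.78  0.34 -0.09] M [0.02 0.   0.06] w -0.0
(array([ 0.14,  0.08,  6.86,  0.09,  0.2 , -0.17]), array([0.53218102, 0.1016955 , 0.0205    ]))
```

move_arm:
  steps: [0,0,1,0.1,0.2,0,0,0,2,0.1,0.2,0,0,0,3,0.1,0.2,0,0,0,4,0.1,0.2,0,0,0,5,0.1,0.2,0,0,0,6,0.1,0.2,0,0,0,7,0.1,0.2,0,0,0,8,0.1,0.2,0,0,0,9,0.1,0.2,0,0,0,9,0.1,0.2,0]

```text
time_s: 9.03
eef_pos: [0.5325, 0.1016, 0.0204]
orientation: [0.0, 0.528, 0.849, 0.0]
contact_force: [-6.6, 0.8, 17.6]
grip_width: -0.0
```

```bash
python3 -c "
from h import *
show(); print(delta(2,0,0,20.5))"
```

```text
t 9.03 block xy mm [-39.8  -0.2] z 20.42 F [-6.57  0.77 17.65] M [0.05 1.04 0.05] w -0.0
(array([ 0.24, -0.2 , -0.08,  0.05,  0.01, -0.18]), array([0.53218102, 0.1016955 , 0.0205    ]))
```

It has gone down about 6 mm. I'll press slightly harder to confirm it has stopped, then hold there.

move_arm:
  steps: [0,0,2.5,0,0,0,0,0,3,0,0,0,0,0,3.2,0,0,0,0,0,3.2,0,0,0,0,0,3.2,0,0,0,0,0,3.2,0,0,0,0,0,3.2,0,0,0,0,0,3.2,0,0,0,0,0,3.2,0,0,0,0,0,3.2,0,0,0]

```text
time_s: 9.87
eef_pos: [0.5326, 0.1016, 0.0203]
orientation: [0.001, 0.528, 0.849, 0.001]
contact_force: [-9.5, 0.4, 25.7]
grip_width: -0.0003
```

```bash
python3 -c "
from h import *
show()
c=bot.calibration('side');q=c['orientation'];Rm=R.from_quat([q[1],q[2],q[3],q[0]]).as_matrix()
d1=np.mean([bot.capture('side')[1] for _ in range(3)],0)
p=bot.capture('side')[0]; cv2.imwrite('pics/s7.png',cv2.resize(p[140:210,200:290,::-1],None,fx=8.5,fy=8.5))
cc,n_=np.cos(YAW),np.sin(YAW)
vv,uu=np.mgrid[140:210,200:290]
n=cv2.undistortPoints(np.stack([uu,vv],-1).reshape(-1,1,2).astype(float),c['intrinsics'],c['dist'])[:,0]
W=c['eye']+(np.c_[n[:,0],-n[:,1],-np.ones(len(n))]*d1[140:210,200:290].reshape(-1,1))@Rm.T
v=W[:,:2]-O
C=np.c_[cc*v[:,0]+n_*v[:,1],-n_*v[:,0]+cc*v[:,1],W[:,2]]*1000
for k,(x,y) in LOC.items():
    m=(np.hypot(C[:,0]-x,C[:,1]-y)<28)&(C[:,2]>50)&(C[:,2]<(68))
    X=np.c_[C[m,0]-x,C[m,1]-y,np.ones(m.sum())]; z=C[m,2]
    for _ in range(5):
        s=np.linalg.lstsq(X,z,rcond=None)[0]; r=abs(z-X@s); g=r<np.median(r)*2.5; X,z=X[g],z[g]
    print(k,len(z),'slope x,y',s[:2].round(3),'z',s[2].round(1))
show()"
```

```text
t 9.87 block xy mm [-39.7  -0.3] z 20.31 F [-9.52  0.39 25.68] M [0.09 1.63 0.02] w -0.0003
1 160 slope x,y [0.007 0.008] z 63.5
2 103 slope x,y [-0.003  0.008] z 57.1
3 86 slope x,y [0.013 0.004] z 63.7
4 153 slope x,y [0.001 0.001] z 63.6
5 135 slope x,y [ 0.011 -0.   ] z 63.7
t 10.07 block xy mm [-39.7  -0.3] z 20.29 F [-8.88  0.22 26.13] M [ 0.06  1.63 -0.02] w 0.0
```

View pics/s7.png

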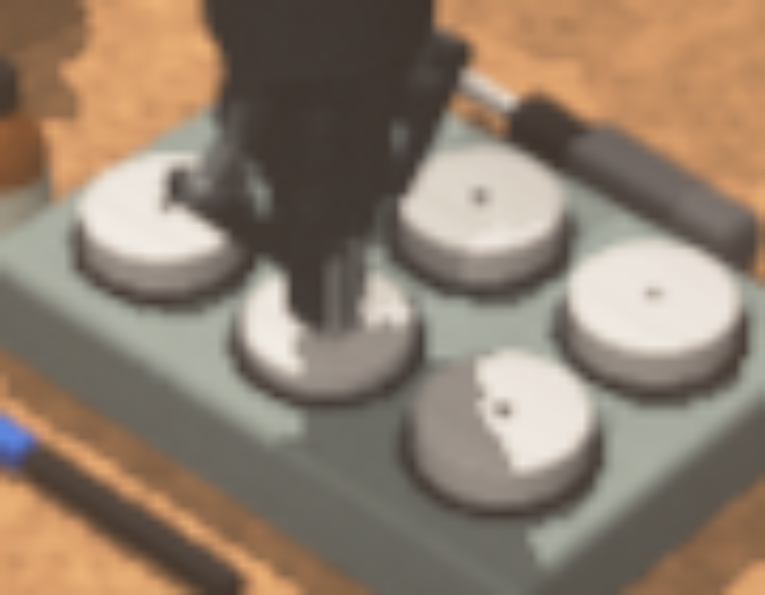

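Cover 2 is 6 mm lower than before (63.1 → 57.1 by depth), level within 0.01 rad and held at about 26 N. The fingers stand at its centre, near zoomed pixel (330,320). I'll hand it in now.

```bash
python3 -c "
from bench import bot
print(bot.finish_job())"
```

```text
the job is handed in; nothing more can be done
None
```

The loose cover was cover_2 (near row, middle). It is now pressed fully home, and I handed the job in while the fingertips were still holding it down.

- **Finding it:** cover_3 did not give under 23 N at its edge. Pressed near its edge, cover_2 tipped 0.2 rad at about 8 N (from the depth image) without its centre sinking. I did not press covers 1, 4 and 5, since cover_2 had already rocked.
- **Last checks:** cover_2 measured 6.0 mm lower than at the start and level within about 0.01 rad. It was held with about 26 N and stopped dead under extra push. The other four covers were still level and at their first height, within about 0.5 mm. I did not measure the loose things on the bench again at the end; the arm met nothing but the covers.
- **One disagreement:** the reported TCP height was about 36 to 38 mm lower than the real fingertips. The camera depth showed this, and contact came at a reported height of about 26 mm instead of 62 mm. I worked from contact force and from height changes, not from the reported height.

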